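# Oil the ribbon rolls, then unlock and hold the nip open

### The job

Open the ribbon rolls so that they can be wiped. First give the rolls a shot of release oil: press the white nozzle cap of the spray bottle clamped in front of them fully down and let it spring back up. Then flip the red safety catch right over, away from the lever, pull the black-knobbed nip lever all the way towards the front (bottle) side of the stand to its stop and hold it there with the gripper: finish while still holding the lever at its stop, with the other things on the bench left where they are.

Things in the scene. Friction and masses are not known exactly. Their poses are not given: they have to be found in the camera images.
- stand: Roll stand bolted to the bench: base plate 270 x 330 x 12 mm, two aluminium cheeks (138 mm tall), two white rolls one above the other along its y. Origin on the bench surface under the rolls. Its x runs from the front (spray bottle side, facing the robot) to the back, y to the left, z up; lever and catch are at its right (-y) end. Fixed. 'Stand x, y' below mean these axes.
- spray_bottle: Amber spray bottle (44 mm wide, green label, white collar) clamped upright on the rail at the front of the stand's base plate; it cannot move. Origin at the underside of its clamp shoe on the bottle's axis; shoe 50 x 50 mm; top of the white nozzle cap 149 mm above the origin.
- nozzle_top (a point): Centre of the top face of the white sprung nozzle cap (23 mm across, 20 mm tall) on the spray bottle; the cap slides straight down.
- nozzle (a joint): Nozzle cap travel in m: 0 up (at rest), 0.006 fully down. Spring force about 2 N at first, 6 N fully down; springs back up when let go.
- catch_tab (a point): Tip of the red thumb tab of the safety catch: a tab 16 mm wide (along stand x), 6 mm thick, standing 50 mm straight up from the catch's pin when the catch is shut. Point on the tab's centre line, at its outer end.
- catch_pin (a point): Point on the axis of the catch's pin directly below the shut tab; the pin runs along stand x, 165 mm above the bench. The point does not move. A bearing block (top 10 mm above the pin's axis) starts 21 mm behind the middle of the tab (+x).
- catch (a joint): Safety catch angle, rad: 0 shut (tab upright, a red finger at the pin's rear end blocks the lever); starts at 0 to 0.25; 1.57 with the tab lying flat, stop at 1.65. Grows as the tab's tip swings towards the rolls (stand +y) and down; the finger rises clear of the lever above about 1.1. Stiff hinge, stays where left; about 1 N at the tip moves it.
- lever_knob (a point): Centre of the black ball knob (35 mm diameter) at the top of the nip lever, 155 mm above the lever's pivot as it rests; the lever is a 12 mm square steel bar. Its height above the bench stays between 264 and 277 mm while it swings.
- lever_pivot (a point): Point on the lever's hinge axis in the lever's plane, 112 mm above the bench. The axis runs along stand y; the knob's centre is 165 mm from it. The point does not move.
- lever (a joint): Nip lever angle, rad: 0 at rest (rolls shut, lever leaning 0.35 from vertical to stand +x, the back), 0.75 at its stop (rolls open, leaning 0.40 to stand -x, the front). A spring and the upper roll's weight pull it back to 0: about 5 N at the knob at rest, 9 N at the stop. With the catch shut it moves at most about 0.1.
- nip_lever: The nip lever itself: 12 mm square bar with black knob, welded to the shaft and swing arms that carry the upper white roll. Origin on its hinge axis, at lever_pivot.
- spanner: Bystander: loose steel spanner, 150 mm long, on the bench to the right of the stand, leave alone. Origin at its underside, middle.
- scraper: Bystander: loose flat scraper, 170 mm long, on the bench to the left of the stand, leave alone. Origin at its underside, middle.
- refill: Bystander: loose amber oil bottle with black screw cap, 48 mm wide, 125 mm tall, standing about 100 mm to the right of the lever, leave alone. Origin at the centre of its underside.
- beaker: Bystander: loose steel beaker, 72 mm wide, 85 mm tall, to the left of the stand, leave alone. Origin at the centre of its underside.
- thumbscrew: Bystander: loose brass thumbscrew, 24 mm wide, 26 mm tall, standing on the front of the stand's base plate between bottle and catch, leave alone. Origin at the centre of its underside.

How it is judged (in metres and radians):
On the way, in this order (a step that is already met when the one before it is completed fails the run):
1. the nozzle cap is pressed down at least 4.5 of its 6 mm (value of joint nozzle above 0.0045 m), for 0.1 s.
2. the nozzle cap is let up again (within 1.5 mm of its rest) (value of joint nozzle below 0.0015 m), for 0.1 s.
3. the safety catch is flipped over (beyond 1.2 rad) with the lever still at rest (value of joint catch above 1.2 rad and value of joint lever below 0.15 rad), for 0.2 s.
4. the lever is pulled to within 0.09 rad of its stop and held by the gripper (value of joint lever above 0.66 rad and contact force between nip_lever and the fingers above 1.5 N), for 0.5 s.
At the end, for the whole second after the job is handed in: The gripper's fingers are still on the nip lever and hold it steady within 0.09 rad of its stop (about 15 mm at the knob), with the catch flipped over beyond 1.2 rad and the nozzle cap back up within 1.5 mm (all of step 4 and value of joint catch above 1.2 rad and value of joint nozzle below 0.0015 m and angular speed of nip_lever below 0.1 rad/s); the arm keeps its last pose, push and grip.
It fails at once if the lever leaves its rest before the catch is flipped (value of joint lever above 0.3 rad and value of joint catch below 0.8 rad).
It fails at once if a bystander is moved by more than 20 mm (distance of any of spanner, scraper, refill, beaker, thumbscrew from where it was at the start of the episode above 0.02 m).
It fails at once if the refill bottle, the beaker or the thumbscrew is tipped over (angle between any of refill, beaker, thumbscrew's own z axis and vertical above 0.6 rad).
It also fails if it takes over 72 s, if anything falls off the work surface, if the arm or the gripper's body presses on something with over 40 N, if the wrist force passes 120 N, or if a joint passes its speed limit or range.

### The arm

A 7-joint arm with a two-finger parallel gripper is mounted at the origin on the work surface. World frame = base frame: x ahead of the robot, y to its left, z up, the work surface at z = 0. Lengths are in mm, angles in degrees, forces in N, time in s.
With the tool pointing down it reaches from about 350 to 900 mm from the base axis. Payload 8.1 kg.
Tool frame: the origin (TCP) lies on the centre line of the jaws, within the pads' length; the fingertips stand 22 mm ahead of it and the grasp point (between the pads) lies 3 mm ahead of it; z points along the fingers, y is the line along which they close (so a half turn about z gives the same grasp; the last joint's range is limited). The gripper opens to 92 mm and grips with 3 to 60 N. Pads are 19 mm wide; open, the fingers measure 130 mm over their backs; the gripper's body (75 mm by 190 mm) begins 47 mm behind the grasp point.
Start: joints at [62.533, 24.895, 1.432, 90.138, -0.665, 64.973, -4.303], TCP at [229.944, -581.176, 248.742] pointing down, gripper open.
Joint ranges: [-149.89, 149.89], [-25.12, 119.58], [-72.63, 75.52], [4.76, 147.25], [-75.54, 255.54], [6.69, 114.76], [-157.13, 157.13]. Speed limits (degrees/s): [127.2, 127.2, 172.46, 172.46, 180, 180, 180].

### API

Orientations are given as [roll, pitch, yaw] about the fixed x, y, z axes, in that order (R = Rz(yaw) Ry(pitch) Rx(roll)).
In Python, from station import bot gives the robot as it stands. The module is installed in compiled form; this text tells all that it offers. Calls block until the motion is done:
- bot.goto(position, orientation): joint-space move of the TCP to a pose.
- bot.movel(position, rotation=None, v=150, force_limit=None): straight line of the TCP; rotation=None keeps the orientation; v is the mean speed in mm/s. With force_limit (N) it stops when the force on the tool has changed by that much, and returns True; else False.
- bot.move_j(angles): joint-space move.
- bot.open_gripper() and bot.gripper_close(): open the fingers fully, or close them until they stop; the grip force is fixed at half the most.
- bot.hold(seconds).
- bot.ik(position, orientation): joint angles nearest the present ones, or None.
- bot.sense(): the state.
- bot.camera(name): name is "scene" or "top"; returns the picture (384x512x3 uint8, red, green, blue); there is no depth.
- bot.camera_params(name): a dict with "intrinsics" (3x3 intrinsics, pixels), "extrinsics" (4x4, takes a point from camera to world coordinates). Camera axes: x right, y down, z forward; pixel columns grow to the right and rows downward; lengths in mm; the calibration is good to about 2 mm. A picture is of the moment at which its call begins. camera_params takes no time and is no camera call.
A pose or a line that the arm cannot do raises bot.MotionError and nothing moves.
- bot.finish_job(): hands the job in; it is judged then, once.
Trained networks look in the newest picture that a camera, given by its name, has taken for a name from the list of things; names that differ only in an ending like _2 or _b are one class to them, and where a whole thing is asked for, a point or a joint stands for the part that bears it (a point fixed in the world has none). Each returns a list of dicts, best first, with "p" (0 to 1); they miss things now and then, are a little off and sometimes report something else, mostly with a low value. They report only what shows in the picture. A call takes as long as a camera call.
- bot.masks_of(camera, query): "pixels" (384x512 bool, what is visible of it).
- bot.tip_of(camera, query): "centre" ([x, y, z] in mm, in world coordinates, good to about 4 mm: a listed point, or the origin of a listed thing).
The state is a dict: "time_s": time; "joint_positions": joint angles; "dq": joint speeds; "joint_torque": joint torques, N m; "tool_pos": TCP position; "tool_rot": TCP orientation; "wrist_force": force on the tool from outside, world axes, zero at the start; "wrist_torque": the same for the moment, N m; "opening": finger opening in mm; "grip_force": force on a finger pad.
Only numpy, scipy, OpenCV 4.12 (cv2) and the standard library are available. Lean on these libraries where they do the work, as an engineer would, in place of code of your own. Each camera call takes 0.05 s, during which the arm holds its last target. There are 200 camera calls.

## Working session

There is one attempt and no reset: what is moved stays moved. The work goes in short steps, each a Python script; the robot and the scene stay as the last script left them, time stands still between calls to the robot, and variables do not carry over. Pictures are saved under pics/ and viewed, at most 10 in all, crops included, and the job is handed in when it is done.

```bash
mkdir -p pics; cat > h.py <<'E'
import numpy as np, cv2
from station import bot
def snap(c,f):
    im=bot.camera(c); cv2.imwrite('pics/'+f,cv2.cvtColor(im,cv2.COLOR_RGB2BGR)); return im
def px(c,P):
    p=bot.camera_params(c); T=np.linalg.inv(np.array(p["extrinsics"])); q=np.array(p["intrinsics"])@(T[:3,:3]@np.array(P)+T[:3,3]); return (q[:2]/q[2]).round(0)
E
python3 - <<'E'
from h import *
ims=[snap(c,c+'0.png') for c in("scene","top")]
for c in("scene","top"):
    print(c,np.array(bot.camera_params(c)["extrinsics"])[:3].round(2).tolist())
    for n in "stand spray_bottle nozzle_top catch_tab catch_pin lever_knob lever_pivot refill thumbscrew spanner".split():
        for r in bot.tip_of(c,n)[:2]: print(n,np.round(r["centre"]),round(r["p"],2),px(c,r["centre"]))
print(bot.sense())
E
```

```text
scene [[0.38, 0.78, -0.51, 1239.28], [0.93, -0.32, 0.21, -188.47], [0.0, -0.55, -0.84, 1244.82]]
stand [619.  72.   0.] 0.84 [265. 230.]
spray_bottle [489. 152.  15.] 0.82 [273. 185.]
nozzle_top [482. 152. 158.] 0.45 [273. 155.]
catch_tab [490. -28. 215.] 0.76 [212. 165.]
catch_pin [494. -36. 165.] 0.83 [212. 177.]
catch_pin [696. 300.   2.] 0.21 [345. 225.]
lever_knob [624. -78. 266.] 0.76 [209. 200.]
lever_pivot [564. -76. 116.] 0.67 [208. 211.]
refill [ 654. -195.    4.] 0.62 [181. 271.]
refill [489. 149.  16.] 0.23 [272. 185.]
thumbscrew [486.  24.   8.] 0.58 [234. 198.]
spanner [ 475. -185.   -1.] 0.8 [167. 219.]
top [[-0.03, -0.99, 0.12, 439.58], [-1.0, 0.03, 0.02, 78.86], [-0.02, -0.12, -0.99, 1395.73]]
stand [612.  73.  -0.] 0.76 [273. 191.]
spray_bottle [485. 150.  10.] 0.61 [249. 233.]
nozzle_top [484. 152. 161.] 0.39 [246. 231.]
catch_tab [495. -28. 216.] 0.5 [314. 224.]
catch_pin [494. -34. 163.] 0.78 [315. 226.]
catch_pin [495. -25. 213.] 0.64 [313. 224.]
lever_knob [619. -77. 267.] 0.71 [333. 173.]
lever_knob [480.  32.  11.] 0.54 [288. 233.]
lever_pivot [568. -76. 112.
[... 216 characters left out ...]
int_positions': array([62.53026996, 24.89459512,  1.43252604, 90.13663173, -0.66576649,
       64.97360663, -4.30345704]), 'dq': array([ 0.07950852,  0.15190772,  0.12714413,  0.07030928, -0.02419983,
       -0.03472595, -0.08374519]), 'joint_torque': array([ 1.40961415e-04, -6.67692733e+01,  9.84006710e-01, -3.14813590e+01,
       -6.05760212e-02,  3.26351391e-02,  8.24412223e-05]), 'tool_pos': array([ 229.97677307, -581.17288808,  248.75379129]), 'tool_rot': array([ 1.79996547e+02, -5.64593572e-04,  2.15851873e+01]), 'wrist_force': array([ 0.26053489, -0.0422376 ,  0.29184055]), 'wrist_torque': array([ 0.02249203, -0.04448661, -0.01535929]), 'grip_force': 0.0, 'opening': 91.94837784390346}
```

```bash
ls pics
```

```text
scene0.png
top0.png
```

```bash
python3 - <<'E'
import cv2
a=cv2.imread('pics/scene0.png')[110:310,130:390];b=cv2.imread('pics/top0.png')[110:310,170:430]
for n,i in(('a',a),('b',b)): cv2.imwrite(f'pics/{n}1.png',cv2.resize(i,None,fx=3,fy=3,interpolation=2))
E
```

```text
(no output)
```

View pics/a1.png

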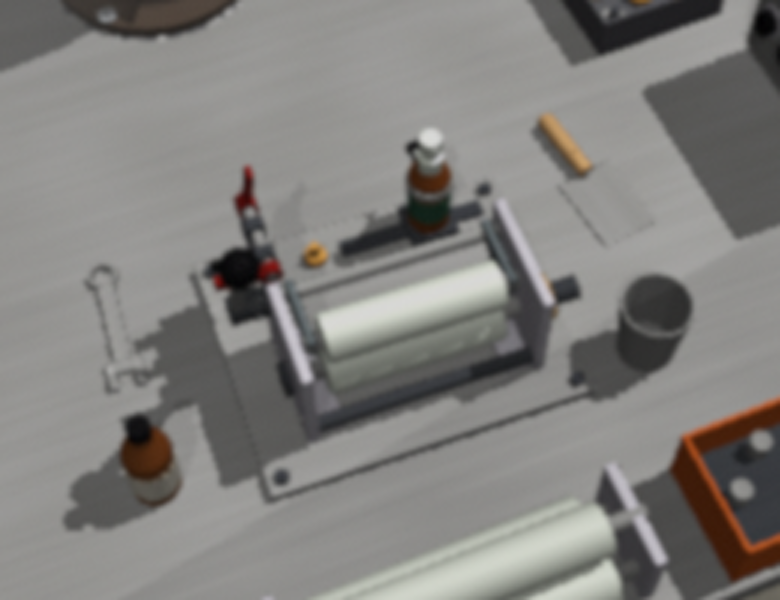

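View pics/b1.png

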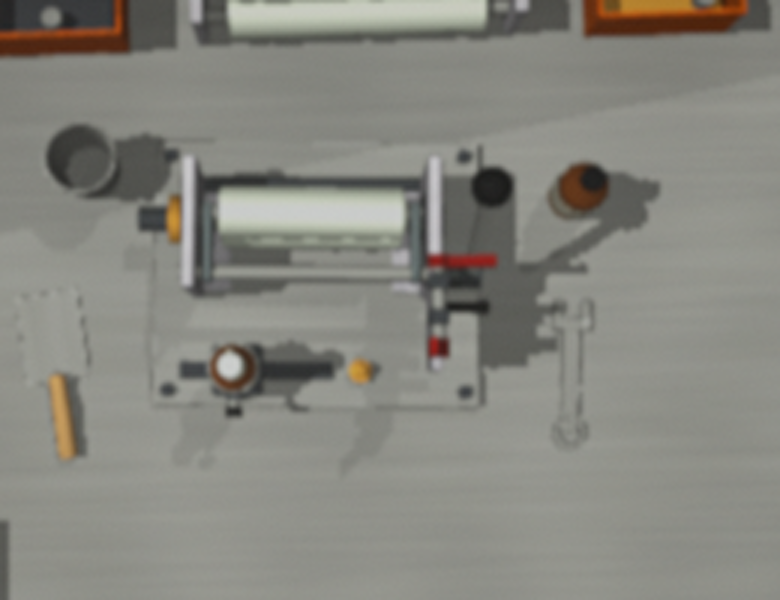

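The scene view shows the bottle cap at about (273,155), the red tab at (212,168) and the black knob at (209,199). In the top view they are at (247,232), (316,225) and (334,172). These agree with the networks' points: heights are right and the stand's yaw is about 0. Next I press the cap.

```bash
python3 - <<'E'
from h import *
D=[180,0,0]
bot.gripper_close()
s=bot.sense()["tool_pos"]; print(bot.ik([483,152,260],D),bot.ik([490,-90,240],D))
bot.movel([s[0],s[1],400]); bot.goto([483,152,330],D); bot.movel([483,152,195])
f0=bot.sense()["wrist_force"]
hit=bot.movel([483,152,175.5],v=15,force_limit=9); s=bot.sense(); print(hit,s["tool_pos"],s["wrist_force"]-f0)
bot.hold(.3); s=bot.sense(); print(s["tool_pos"],s["wrist_force"]-f0,s["time_s"])
snap("scene","press.png"); print(bot.sense()["opening"])
E
```

```text
[  12.27072796   19.43613595  -45.85667386  102.72970859   15.36855803
   64.28797175 -128.70542546] [ 16.64161276  14.68527551 -15.1572683  107.14734848   4.44760441
  58.73396429 -90.35400036]
True [482.97677121 152.01023832 177.33176138] [-1.04931683 -1.48042843  6.81062295]
[482.98847188 151.98800204 177.32769306] [-0.67025829 -0.84374222  7.04042445] 8.8917
0.35230588491697806
```

The force reads 7 N with the tips about 6 mm below rest height, so the cap is fully down. Next I release it and flip the catch.

```bash
python3 - <<'E'
from h import *
D=[180,0,0]
bot.movel([483,152,200],v=60); bot.hold(.3); bot.movel([483,152,310])
bot.goto([490,-85,310],D); bot.movel([490,-85,220])
y0=-35
f0=bot.sense()["wrist_force"]
def go(y,z,**k):
    h=bot.movel([490,y,z],**k); s=bot.sense(); print(h,s["tool_pos"].round(1),(s["wrist_force"]-f0).round(1),round(s["time_s"],1))
go(y0+10,220,v=50,force_limit=15)   # tips at z198
go(y0+28,215,v=50,force_limit=15)
go(y0+30,192,v=30,force_limit=12)
bot.movel([490,y0+30,330])
for c in("scene","top"):
    im=snap(c,c+'2.png')
    for n in("catch_tab","lever_knob","thumbscrew","nozzle_top"):
        for r in bot.tip_of(c,n)[:1]: print(c,n,np.round(r["centre"]),round(r["p"],2))
cv2.imwrite('pics/c2.png',cv2.resize(cv2.imread('pics/scene2.png')[110:310,130:390],None,fx=3,fy=3,interpolation=2))
E
```

```text
False [490.  -25.1 220. ] [-0.2 -0.2 -0.3] 13.7
False [489.9  -6.4 215. ] [-0.7 -0.6 -0.6] 14.2
False [489.8  -5.2 191.9] [-0.7 -0.3 -0.9] 15.1
scene catch_tab [488.  14. 167.] 0.74
scene lever_knob [623. -77. 269.] 0.71
scene thumbscrew [479.  26.  11.] 0.5
scene nozzle_top [483. 152. 158.] 0.58
top lever_knob [619. -77. 272.] 0.73
top nozzle_top [483. 152. 161.] 0.6
```

View pics/c2.png

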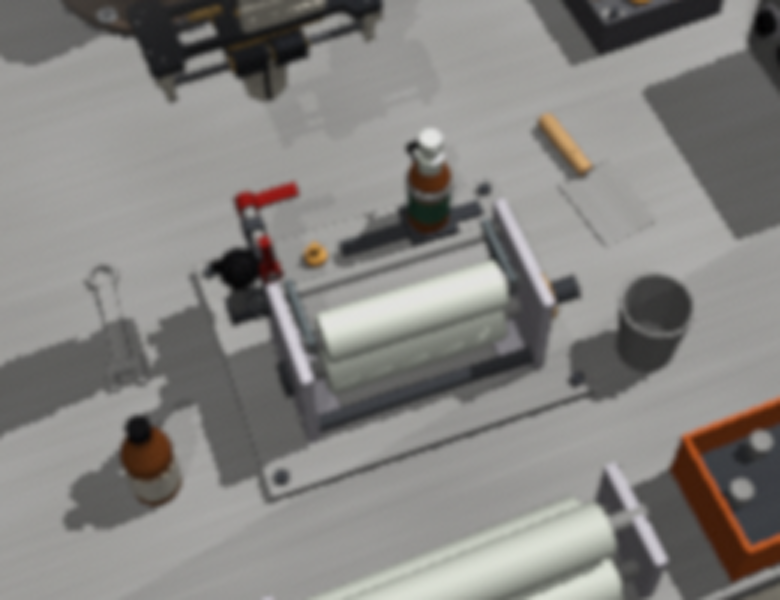

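The catch lies flat: the tab tip is near crop pixel (296,190), at height 167 mm, so the angle is about 1.5 rad. The cap is back up and nothing else has moved. Now the lever.

```bash
python3 - <<'E'
from h import *
D=[180,0,0]
bot.open_gripper()
bot.goto([621,-77,350],D); bot.movel([621,-77,270],v=80,force_limit=15)
f0=bot.sense()["wrist_force"]
bot.gripper_close(); s=bot.sense(); print("grip",s["opening"],s["grip_force"],(s["wrist_force"]-f0).round(1),s["tool_pos"].round(1))
P=lambda t:165*np.array([np.sin(.35-t),0,np.cos(.35-t)])
b=np.array([621,-77,270.])-P(0)
for t in (.1,.2,.3,.4,.5,.6,.68,.72,.75):
    h=bot.movel(list(b+P(t)),v=60,force_limit=25); s=bot.sense()
    print(t,h,s["tool_pos"].round(1),(s["wrist_force"]-f0).round(1),round(s["opening"],1))
    if h: break
bot.hold(.6)
for c in("scene","top"):
    snap(c,c+'3.png')
    for n in("catch_tab","lever_knob","thumbscrew","nozzle_top"):
        for r in bot.tip_of(c,n)[:1]: print(c,n,np.round(r["centre"]),round(r["p"],2))
cv2.imwrite('pics/c3.png',cv2.resize(cv2.imread('pics/scene3.png')[110:310,130:390],None,fx=3,fy=3,interpolation=2))
s=bot.sense();print(s["time_s"],(s["wrist_force"]-f0).round(1),s["grip_force"])
E
```

```text
grip 33.319321504271564 30.00010371208191 [-1.1 -1.2 -0.3] [621.  -77.3 270. ]
0.1 False [605.7 -76.8 274.8] [ 5.3  0.4 -6.9] 33.4
0.2 False [589.8 -76.2 278.1] [ 5.9  1.5 -6.5] 33.3
0.3 False [573.7 -75.7 279.9] [ 6.4  3.9 -7.1] 33.6
0.4 False [557.6 -75.1 280.3] [ 7.6  5.5 -6.4] 33.5
0.5 False [541.7 -74.6 279.1] [ 8.1  6.8 -3.9] 33.8
0.6 False [526.1 -74.1 276.5] [ 8.7  7.1 -0.7] 33.4
0.68 False [513.8 -73.7 273.2] [7.3 9.5 3.4] 33.4
0.72 False [507.8 -73.5 271.2] [6.4 9.2 5.8] 33.2
0.75 False [503.3 -73.3 269.6] [5.9 9.4 9. ] 33.1
scene catch_tab [495.  15. 165.] 0.59
scene lever_knob [515. -75. 268.] 0.74
scene thumbscrew [482.  24.  10.] 0.45
top thumbscrew [568. -74. 112.] 0.6
top nozzle_top [485. 149. 160.] 0.49
25.4417 [6.1 9.4 8.9] 30.001097917556763
```

View pics/c3.png

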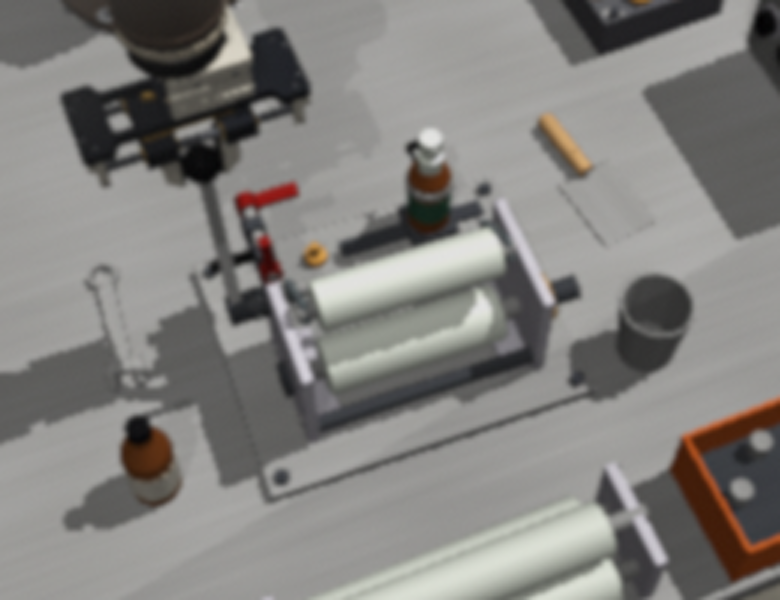

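The lever is close to its stop: the knob is at crop pixel (201,160) and the rolls are open. The tangential force of about 9 N is spring only, so the stop isn't felt yet. I push on until it is.

```bash
python3 - <<'E'
from h import *
P=lambda t:165*np.array([np.sin(.35-t),0,np.cos(.35-t)])
b=np.array([621,-74.,270.])-P(0)
for t in (.765,.78,.795,.81,.825,.84):
    bot.movel(list(b+P(t)+[0,1.0,0]),v=20); bot.hold(.2); s=bot.sense(); f=s["wrist_force"]
    ft=f@np.array([np.cos(t-.35),0,np.sin(t-.35)])
    print(t,s["tool_pos"].round(1),f.round(1),round(ft,1),round(s["opening"],1))
    if ft>16: break
snap("scene","scene4.png")
ys,xs=[],[]
for r in bot.masks_of("scene","lever_knob")[:1]: ys,xs=np.nonzero(r["pixels"]); print("mask",xs.min(),xs.max(),ys.min(),ys.max(),r["p"])
for t in (.55,.6,.66,.7,.75):
    K=np.array([566.5,-75,112])+P(t); print(t,K.round(),px("scene",K))
for n in("lever_knob","lever_pivot","catch_tab"): print([(np.round(r["centre"]),round(r["p"],2)) for r in bot.tip_of("scene",n)[:1]])
cv2.imwrite('pics/c4.png',cv2.resize(cv2.imread('pics/scene4.png')[140:230,150:270],None,fx=6,fy=6,interpolation=2))
E
```

```text
0.765 [501.  -73.  268.6] [ 4.4 -0.5 12.9] 9.2 33.4
0.78 [498.7 -73.  267.7] [ 4.5 -1.5 14.1] 10.0 33.2
0.795 [496.5 -72.9 266.8] [ 2.7 -1.7 14.6] 8.7 33.3
0.81 [494.2 -72.8 265.7] [ 3.3 -0.4 16.5] 10.3 33.1
0.825 [493.7 -72.8 265.4] [ 7.6 -2.  17. ] 14.6 33.0
0.84 [493.6 -72.8 265.4] [13.6 -2.1 19.7] 21.2 33.3
mask 190 301 156 218 0.95
0.55 [534. -75. 274.] [198. 169.]
0.6 [526. -75. 272.] [197. 167.]
0.66 [516. -75. 269.] [196. 165.]
0.7 [510. -75. 267.] [195. 164.]
0.75 [502. -75. 264.] [195. 162.]
[(array([505., -71., 265.]), 0.56)]
[(array([565., -79., 115.]), 0.98)]
[(array([491.,  13., 168.]), 0.78)]
```

View pics/c4.png

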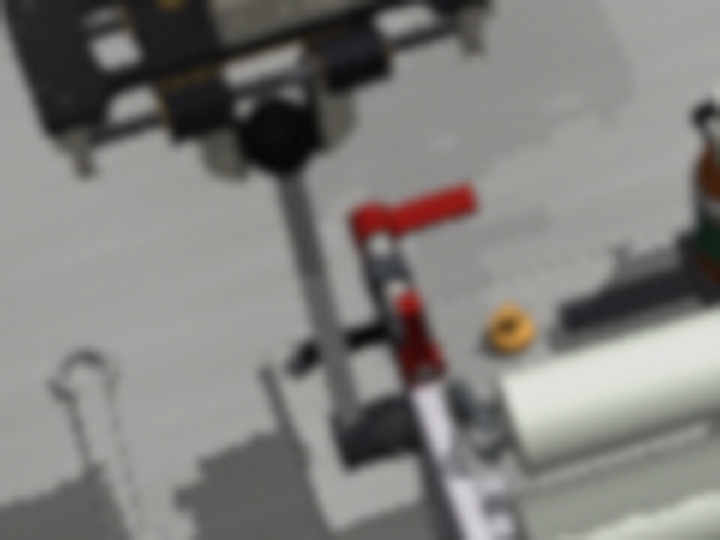

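The tool stopped at x = 493.6 while the tangential force rose from 10 to 21 N, so the lever is on its stop. The knob is at crop pixel (280,132), within the pads, and the catch is still flat. Handing in.

```bash
python3 - <<'E'
from h import *
bot.hold(.6); s=bot.sense(); print(s["time_s"],s["tool_pos"],s["wrist_force"],s["grip_force"])
print(bot.finish_job())
E
```

```text
29.25 [493.65455887 -72.77797748 265.37776   ] [13.86242411 -1.88009814 19.08547865] 30.002276301383972
the job is handed in; nothing more can be done
None
```

I pressed and released the nozzle cap, flipped the catch flat (about 1.5 rad) and pulled the nip lever to its stop. I handed the job in at 29 s with the gripper still holding the lever; the interface returned no verdict.

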